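Clamp a stone billet in the sawing jig

TASK

Clamp the long stone billet in the sawing jig. Nobody noted how the jig's two toggle clamps were left, so find out and throw open any that is closed; then set the billet down flat on the board without dropping it, snug against both side pins and the end pin, swing both clamps down on it and lock their handles fully home. Leave the off-cut, the hammer and the brush where they are.

Things in the scene. Friction and masses are not known exactly. Their poses are not given: they have to be found in the camera images.
- billet_center (a point): Centre of the long stone billet: a plain pale marble bar 180 mm long (its x) by 38 mm wide (y) by 24 mm high (z), 0.3 to 0.6 kg, lying flat and loose on the bench beside the jig. Either end may go to the end pin.
- nest (a point): Where the billet's centre belongs when home in the jig: 30 mm above the bench, 12 mm above the jig's board (all lengths here in mm). Axes: x along the home billet towards the end pin, y square to it and away from the clamps, z up. Home, the billet touches all three pins, its free end (-x) sticking 6 out over the board's edge. The clamps' feet begin at y -94.
- jig: The jig: a wooden board 200 (x) by 260 (y) by 18 mm thick screwed to the bench; origin at the centre of its underside, axes parallel to the nest's, the nest at x -16, y +90, z +30. On it stand three steel pins and two equal steel toggle clamps, side by side, 55 either way of the nest's x.
- end_pin (a point): Centre of the end pin, a fixed steel dowel 10 across standing 14 above the board, at x +95, y 0 of the nest. Point 7 above the board. Two equal side pins stand at x -72 and +72, y -24 of the nest, between the billet and the clamps.
- clamp_a_hinge (a point): Fixed hinge of clamp a's handle, 164 towards -y of the nest and 55 along its x, at the + or the - side (the two clamps may stand either way round), 74 above the bench; axes parallel to the nest's. The handle swings about the nest's x axis, in an upright plane. The clamp's foot is 56 (x) by 86, its cheeks reach 84 above the bench.
- clamp_a_grip (a point): Point to hold on clamp a's handle, in its flat-sided black rubber grip (18 thick along x, 26 deep, 64 to 138 from the hinge), 110 from the hinge: y = 110 cos(75 deg + q), z = 110 sin(75 deg + q) from it at handle angle q. Can be pinched from above (fingers closing along the nest's x) and led round its arc; it turns and slips a little between the fingers.
- clamp_a_handle (a joint): Handle angle q of clamp a, rad. 0: locked on its stop, handle nearly upright (leaning 15 degrees towards the billet), arm down over the nest. 1.6: open on its stop, handle leaning far back from the billet, arm upright. Dead centre at 0.06: below it the clamp holds, above it the pad pushes it open. Stiff: about 5 N at the grip moves it, it stays where left. Starts locked or open, unknown which.
- clamp_a_pad_face (a point): Centre of the pressing face of clamp a's rubber pad (18 across), at the arm's end. With q at 0 it comes down in the billet's middle line, 55 from its centre: it stands 17 above the board if nothing lies there, blocking the billet, and squeezed on the billet it presses with about 7 N. With the clamp open it is out of the way, about 165 above the bench and 100 to -y of the nest.
- clamp_b_hinge (a point): Fixed hinge of clamp b's handle, as for clamp a. The clamps are alike and stand side by side, 110 apart.
- clamp_b_grip (a point): Point to hold on clamp b's handle, as for clamp a.
- clamp_b_handle (a joint): Handle angle q of clamp b, as for clamp a: 0 locked, 1.6 fully open. Starts locked or open, unknown which.
- clamp_b_pad_face (a point): Centre of the pressing face of clamp b's rubber pad, as for clamp a.
- offcut_center (a point): Bystander: centre of a short off-cut of the same stone, 56 by 38 by 24, loose on the bench beyond the billet. Not the billet.
- hammer_head (a point): Bystander: middle of the steel head (about 145 across) of a mosaic hammer with a 200 long wooden handle, lying on the bench beyond the jig, handle towards -y. Point 12 above the bench.
- brush_grip (a point): Bystander: a dusting brush about 190 long lying on the bench; point in its handle, 10 above the bench.
There are look-alikes about, which are no part of the job. What is shaped like the part that bears billet_center but purple is not meant.

How it is judged:
On the way:
1. the billet lies in the jig while both clamps stand open (x of billet_center in the frame of nest between -0.012 and 0.012 m and y of billet_center in the frame of nest between -0.012 and 0.012 m and z of billet_center in the frame of nest between -0.004 and 0.004 m and value of joint each of clamp_a_handle, clamp_b_handle above 0.8 rad), for 0.2 s.
At the end, for the whole second after the job is handed in: The billet lies flat in the jig, its centre within 3 mm of home in each direction (against the side pins and the end pin) and within 2 degrees of square; both handles are locked past dead centre (below 0.04 rad), each pad pressing on the billet with over 3 N (x of billet_center in the frame of nest between -0.003 and 0.003 m and y of billet_center in the frame of nest between -0.003 and 0.003 m and z of billet_center in the frame of nest between -0.003 and 0.003 m and angle between the x axis of billet_center and the x axis of nest, either way round below 0.035 rad and angle between billet_center's own z axis and vertical below 0.035 rad and value of joint each of clamp_a_handle, clamp_b_handle below 0.04 rad and contact force between each of clamp_a_pad, clamp_b_pad and billet above 3 N); the robot touches nothing.
It fails at once if the off-cut is moved more than 30 mm (distance of offcut_center from where it was at the start of the episode above 0.03 m).
It fails at once if the hammer is moved more than 30 mm (distance of hammer_head from where it was at the start of the episode above 0.03 m).
It fails at once if the brush is moved more than 30 mm (distance of brush_grip from where it was at the start of the episode above 0.03 m).
It fails at once if the billet is dropped (falls freely while more than 15 mm above the jig's board) (height (world z) of billet_center above 0.047 m and contact force between the fingers and billet below 0.05 N and linear speed of billet above 0.5 m/s).
It also fails if it takes over 72 s, if anything falls off the work surface, if the arm or the gripper's body presses on something with over 40 N, if the wrist force passes 120 N, or if a joint passes its speed limit or range.

ROBOT

A 6-joint arm with a two-finger parallel gripper is mounted at the origin on the work surface. World frame = base frame: x ahead of the robot, y to its left, z up, the work surface at z = 0. Lengths are in m, angles in rad, forces in N, time in s.
With the tool pointing down it reaches from about 0.3 to 0.875 m from the base axis. Payload 6.4 kg.
Tool frame: the origin (TCP) lies between the finger pads; the fingertips stand 19 mm ahead of it and the grasp point (between the pads) is the TCP (ctrl.tips_ahead is the z of the fingertips in the tool frame, in m); z points along the fingers, y is the line along which they close (so a half turn about z gives the same grasp; the last joint's range is limited). The gripper opens to 85 mm and grips with 20 to 120 N. Pads are 22 mm wide; open, the fingers measure 114 mm over their backs; the gripper's body (76 mm by 85 mm) begins 54 mm behind the grasp point. The pads swing forward as they close: fully open they stand 13 mm farther back than shut.
Start: joints at [0.898, 0.181, 1.607, -0, 1.354, -0.206], TCP at [0.259, 0.514, 0.25] pointing down, gripper open.
Joint ranges: [-2.99, 2.99], [-0.89, 2.07], [0.3, 2.58], [-1.14, 4.28], [0, 2.63], [-3.12, 3.12]. Speed limits (rad/s): [2.57, 2.57, 3.01, 3.14, 3.14, 3.14].

INTERFACE

Orientations are given as a unit quaternion [w, x, y, z].
In Python, from bench import readout, vision, ctrl gives the robot as it stands.
- The arm moves only by the tool play_rows, never from a script. Its arguments are lists of equal length, an entry for each row: "xyz": the shift along the tool's x, y, z in mm, a list of three; "rot": the turn, a rotation vector about the tool's x, y, z in rad, a list of three; "grip": the opening, from 0 (shut) to 1 (fully open). In form: {"xyz": [[x, y, z], ...], "rot": [[rx, ry, rz], ...], "grip": [grip, ...]}. A call has exactly 10 rows; each row is the pose to reach, as a shift and turn from the pose commanded when the call began, along the tool's axes at that moment; what a row does not reach only later rows make up. A row lasts 1/8 s, in which the tool goes at most 62.5 mm and 10.7 degrees, less where a joint would pass 70% of its speed; a pose out of reach is approached as far as the arm can. A call with a gripper value outside its range is refused whole. The fingers move at their own pace and stop on an object; the grip force is fixed at half the most. Time passes only in rows, so rows that repeat a pose let the fingers close, or fill a call up. It gives the time, the measured TCP pose, the force, the opening and the grip force at its end, in the units of the state.
- readout.get_obs(): the state, without advancing time (a new reading comes with each control period).
- vision.camera(name): name is "scene" or "top" or "wrist"; returns a dict with "color" (480x640x3 uint8, red, green, blue), "depth" (480x640 float32, m along the optical axis (not along the pixel's ray), 0 where there is no reading), "camera_matrix" (3x3 intrinsics, pixels), "k1" (the pictures are not rectified: a ray, as slopes to the right and down, at radius r is drawn at 1 + k1 r^2 times it, then the intrinsics apply), "extrinsics" (4x4, takes a point from camera to world coordinates); the wrist camera has in their place "hand_eye" (4x4, takes a point from camera to tool coordinates, whose origin is the TCP and whose axes are the flange's). Camera axes: x right, y down, z forward; pixel columns grow to the right and rows downward; lengths in m; the calibration is good to about 2 mm. A picture is of the moment at which its call begins: read the wrist's pose just before it.
- ctrl.hand_in(): hands the job in; it is judged then, once.
The state is a dict: "time_s": time; "q": joint angles; "dq": joint speeds; "joint_efforts": joint torques, N m; "eef_pos": TCP position; "eef_rot": TCP orientation; "wrist_force": force on the tool from outside, world axes, zero at the start; "torque": the same for the moment, N m; "opening": opening from 0.0 (shut) to 1.0 (fully open); "grasp_force": force on a finger pad.
Only numpy, scipy, OpenCV 4.12 (cv2) and the standard library are available. Lean on these libraries where they do the work, as an engineer would, in place of code of your own. Each camera call takes 0.05 s, during which the arm holds its last target. There are 200 camera calls.

## Working session

There is one attempt and no reset: what is moved stays moved. The work goes in short steps, Python scripts to look and compute and a tool call to move; the robot and the scene stay as the last step left them, time stands still between calls to the robot, and variables do not carry over. Pictures are saved under pics/ and viewed, at most 13 in all, crops included, and the job is handed in when it is done.

Besides the shell and the picture viewer there is one more tool, called after "Request:" as name(argument=value, ...) on one line, values as JSON. play_rows: Moves the arm, as the interface text tells. Its arguments: {"type":"object","properties":{"xyz":{"type":"array","items":{"type":"array","items":{"type":"number"}}},"rot":{"type":"array","items":{"type":"array","items":{"type":"number"}}},"grip":{"type":"array","items":{"type":"number"}}},"required":["xyz","rot","grip"]}

```bash
mkdir -p pics
cat > h.py <<'E'
import numpy as np, cv2, pickle
from scipy.spatial.transform import Rotation as R
from bench import readout, vision, ctrl
def pose():
    o=readout.get_obs(); q=o["eef_rot"]; T=np.eye(4)
    T[:3,:3]=R.from_quat([q[1],q[2],q[3],q[0]]).as_matrix(); T[:3,3]=o["eef_pos"]; return T
def shot(name,fn=None):
    T=pose(); c=vision.camera(name)
    c["E"]=T@c["hand_eye"] if name=="wrist" else c["extrinsics"]
    if fn:
        cv2.imwrite(f"pics/{fn}.png",c["color"][:,:,::-1]); pickle.dump(c,open(f"pics/{fn}.pkl","wb"))
    return c
def load(fn): return pickle.load(open(f"pics/{fn}.pkl","rb"))
def rays(c,uv):
    K=np.array(c["camera_matrix"]); d=np.c_[(uv[:,0]-K[0,2])/K[0,0],(uv[:,1]-K[1,2])/K[1,1]]
    s=d.copy()
    for _ in range(20): s=d/(1+c["k1"]*(s**2).sum(1,keepdims=True))
    return np.c_[s,np.ones(len(s))]
def p3(c,uv):  # by depth
    uv=np.atleast_2d(np.array(uv,float)); r=rays(c,uv); z=np.array([c["depth"][int(round(v)),int(round(u))] for u,v in uv])
    return (c["E"]@np.c_[r*z[:,None],np.ones(len(r))].T).T[:,:3]
def pz(c,uv,z): # on plane of height z
    uv=np.atleast_2d(np.array(uv,float)); d=rays(c,uv)@c["E"][:3,:3].T; o=c["E"][:3,3]
    return o+d*((z-o[2])/d[:,2])[:,None]
def cloud(c):
    v,u=np.mgrid[0:480,0:640]; uv=np.c_[u.ravel(),v.ravel()].astype(float); z=c["depth"].ravel()
    P=(c["E"]@np.c_[rays(c,uv)*z[:,None],np.ones(len(z))].T).T[:,:3]; P[z==0]=np.nan
    return P.reshape(480,640,3)
def crop(fn,x0,y0,x1,y1,k,out):
    im=cv2.imread(f"pics/{fn}.png")[y0:y1,x0:x1]; cv2.imwrite(f"pics/{out}.png",cv2.resize(im,None,fx=k,fy=k,interpolation=cv2.INTER_CUBIC))
E
python3 - <<'E'
from h import *
for n in("top","scene"): 
    c=shot(n,n+"0"); print(n,c["camera_matrix"],c["k1"],c["E"].round(3))
o=readout.get_obs(); print(o); print(ctrl.tips_ahead)
E
```

```text
top [[501.46672136   0.         313.82906391]
 [  0.         501.46672136 240.12327954]
 [  0.           0.           1.        ]] -0.08126333446280562 [[ 2.500e-02 -9.970e-01  6.900e-02  4.400e-01]
 [-1.000e+00 -2.500e-02  3.000e-03  1.300e-02]
 [-1.000e-03 -6.900e-02 -9.980e-01  1.292e+00]
 [ 0.000e+00  0.000e+00  0.000e+00  1.000e+00]]
scene [[523.16710003   0.         316.85775788]
 [  0.         523.16710003 237.0156451 ]
 [  0.           0.           1.        ]] 0.03630847469071952 [[ 3.610e-01  7.160e-01 -5.970e-01  1.247e+00]
 [ 9.320e-01 -2.780e-01  2.300e-01 -2.540e-01]
 [-1.000e-03 -6.400e-01 -7.690e-01  1.068e+00]
 [ 0.000e+00  0.000e+00  0.000e+00  1.000e+00]]
{'time_s': 0.1, 'q': array([ 8.97697311e-01,  1.81492791e-01,  1.60790552e+00, -3.76625215e-05,
        1.35378094e+00, -2.06327422e-01]), 'dq': array([ 0.00017237, -0.00132687, -0.0046456 , -0.00044013,  0.00048476,
        0.00097003]), 'joint_efforts': array([-3.58409770e-04, -4.45873260e+01, -3.52243853e+01, -3.26467734e-04,
        4.03497615e-03, -3.08663346e-05]), 'eef_pos': array([0.25846624, 0.51311492, 0.24946077]), 'eef_rot': array([-3.21053399e-04,  2.31268815e-01,  9.72889565e-01, -7.25660485e-04]), 'wrist_force': array([ 0.53523834,  0.61282539, -0.31865895]), 'torque': array([-0.0418187 ,  0.02014557, -0.02914219]), 'grasp_force': 0.0, 'opening': 1.002494204180085}
0.019
```

View pics/top0.png

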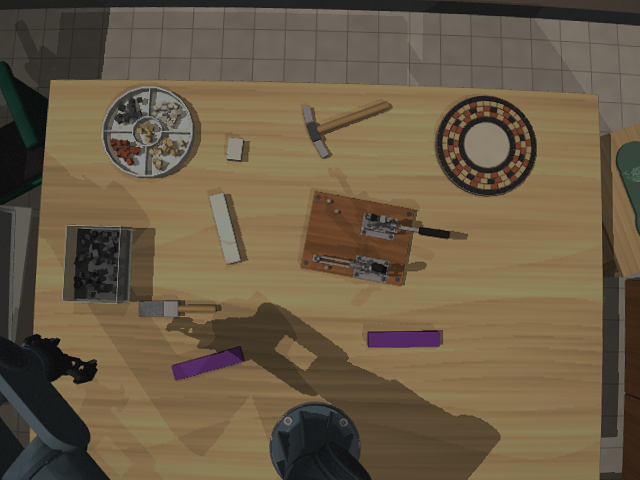

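View pics/scene0.png

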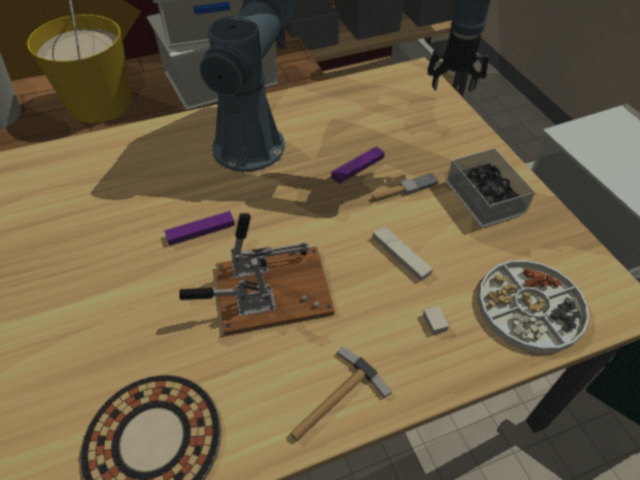

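The top view shows the white billet at (226,228), the small off-cut at (235,149), purple look-alikes at (208,363) and (404,339), the hammer at (318,130) and the brush at (180,309). The jig is at (360,238): the upper clamp's handle lies back to (450,235), so it is open, and the lower clamp's arm is down over the nest at (330,260), so it is closed. The white billet is the one meant, as it has the right size and is not purple. I'll confirm this in an enlarged crop.

Run:
```python
from h import *
a=cv2.imread("pics/top0.png"); 
cv2.imwrite("pics/jb.png",cv2.resize(a[170:310,200:480],(800,400),interpolation=cv2.INTER_CUBIC))
c=load("top0"); 
# billet: pale grey pixels at top height ~0.024
P=cloud(c); col=c["color"].astype(int); 
print("billet top z",p3(c,[[226,228],[235,149],[150,240]]).round(4))
hsv=cv2.cvtColor(c["color"],cv2.COLOR_RGB2HSV)
for name,(x0,y0,x1,y1) in dict(billet=(200,180,255,275),off=(222,130,252,168)).items():
    m=np.zeros((480,640),np.uint8); s=(hsv[...,1]<60)&(hsv[...,2]>120); m[y0:y1,x0:x1]=s[y0:y1,x0:x1]*255
    n,l,st,ce=cv2.connectedComponentsWithStats(m); i=1+np.argmax(st[1:,4]); 
    v,u=np.nonzero(l==i); W=pz(c,np.c_[u,v],0.024)[:,:2]*1000
    r=cv2.minAreaRect(W.astype(np.float32)); print(name,len(W),r, "mean",W.mean(0))
```

```text
billet top z [[0.5532 0.2406 0.0236]
 [0.7583 0.2254 0.0241]
 [0.5191 0.4423 0.0028]]
billet 1002 ((553.8062133789062, 245.68096923828125), (178.66404724121094, 37.42789840698242), 15.93067741394043) mean [553.80816938 245.74758829]
off 304 ((760.352783203125, 227.34461975097656), (37.09712219238281, 55.43212127685547), 85.37226104736328) mean [760.08694623 227.28023105]
```

View pics/jb.png

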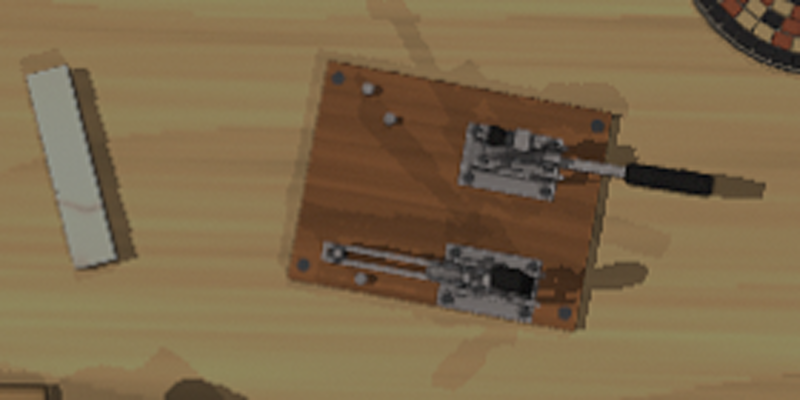

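The crop shows a pale marble bar (plain, with a faint vein), which is the billet. On the jig the end pin is at (369,88) and the side pins are at (391,119) and (361,278). The upper clamp is open with its grip at (668,180). The lower clamp is locked with its pad at (334,253) and its grip top at (512,280).

Run:
```python
from h import *
c=load("top0"); f=lambda L:(np.array(L,float)+.5)/(800/280)-.5+[200,170]
px=f([[369,88],[391,119],[361,278]]); W=pz(c,px,0.032)[:,:2]*1e3
B=pz(c,f([[330,60],[618,115],[578,330],[288,278]]),0.018)[:,:2]*1e3
print("pins",W.round(1),"\nboard",B.round(1))
M=np.array([[95,0],[72,-24],[-72,-24]]); Bn=np.array([[116,40],[116,-220],[-84,-220],[-84,40]])
for m,w in((M,W),(Bn,B),(np.r_[M,Bn],np.r_[W,B])):
    mc,wc=m.mean(0),w.mean(0); U=((m-mc)*[1,1]); z=((w-wc)@[1,1j])/1; zm=(U@[1,1j]); a=np.angle((z*zm.conj()).sum())
    Rm=np.array([[np.cos(a),-np.sin(a)],[np.sin(a),np.cos(a)]]); t=wc-Rm@mc
    print("nest",t.round(1),"yaw deg",np.degrees(a).round(2),"res",(m@Rm.T+t-w).round(1).tolist())
for n in ([-55,-164],[55,-164]): print("hinge",Rm@n+t)
```

```text
pins [[628.8 -19.2]
 [601.6 -39.3]
 [460.5 -16. ]] 
board [[ 655.4   16. ]
 [ 612.3 -243.7]
 [ 419.1 -210.1]
 [ 459.1   48.5]]
nest [535.   -3.9] yaw deg -9.33 res [[-0.1, -0.1], [0.5, 0.0], [-0.4, 0.1]]
nest [535.2  -5.9] yaw deg -9.3 res [[0.8, -1.2], [1.9, 2.0], [-2.3, 0.7], [-0.3, -1.4]]
nest [535.1  -5.1] yaw deg -9.25 res [[0.0, -1.1], [0.6, -1.0], [-0.3, -1.2], [0.6, -0.3], [1.9, 2.9], [-2.3, 1.4], [-0.5, -0.6]]
hinge [ 454.42882615 -158.10824529]
hinge [ 562.99972166 -175.78197293]
```

```bash
cat >> h.py <<'E'
N0=np.array([535.0,-4.3]); NY=np.radians(-9.3)
def n2w(x,y): return N0+np.array([[np.cos(NY),-np.sin(NY)],[np.sin(NY),np.cos(NY)]])@[x,y]
def w2n(x,y): return np.array([[np.cos(NY),np.sin(NY)],[-np.sin(NY),np.cos(NY)]])@(np.array([x,y])-N0)
def target(x,y,z,yd): # world mm, tool y direction in world, degrees, pointing down
    a=np.radians(yd); T=np.eye(4); T[:3,:3]=np.c_[[-np.sin(a)*-1*-1*-1,-np.cos(a),0],[np.cos(a),np.sin(a),0],[0,0,-1]]; T[:3,3]=np.array([x,y,z])/1e3; return T
def go(*wps,nest=True):
    P=pose()
    for w in wps:
        x,y,z,yd=w
        if nest: x,y=n2w(x,y); yd=yd+np.degrees(NY)
        D=np.linalg.inv(P)@target(x,y,z,yd)
        print(w,"xyz",(D[:3,3]*1e3).round(1).tolist(),"rot",R.from_matrix(D[:3,:3]).as_rotvec().round(3).tolist())
def st():
    P=pose(); o=readout.get_obs(); n=w2n(*(P[:2,3]*1e3)); print("t",round(o["time_s"],2),"nest",n.round(1),"z",round(P[2,3]*1e3,1),"ydir-nest",round(np.degrees(np.arctan2(P[1,1],P[0,1])-NY),1),"F",np.round(o["wrist_force"],1),"op",round(o["opening"],3),"gf",o["grasp_force"])
E
python3 - <<'E'
from h import *
a=.3;T=target(0,0,0,20);print(np.linalg.det(T[:3,:3]),T[:3,:3])
st(); go((-55,-135.5,265,0),(-55,-135.5,180,0))
E
```

```text
-1.0 [[ 0.34202014  0.93969262  0.        ]
 [-0.93969262  0.34202014  0.        ]
 [ 0.          0.         -1.        ]]
t 0.1 nest [-356.5  465.9] z 249.5 ydir-nest 72.6 F [ 0.5  0.6 -0.3] op 1.002 gf 0.0Traceback (most recent call last):
  File "<stdin>", line 3, in <module>
  File "h.py", line 42, in go
    print(w,"xyz",(D[:3,3]*1e3).round(1).tolist(),"rot",R.from_matrix(D[:3,:3]).as_rotvec().round(3).tolist())
                                                        ~~~~~~~~~~~~~^^^^^^^^^^
  File "scipy/spatial/transform/_rotation.pyx", line 1143, in scipy.spatial.transform._rotation.Rotation.from_matrix
ValueError: Non-positive determinant (left-handed or null coordinate frame) in rotation matrix 0: [[-2.99766651e-01 -9.54012511e-01 -2.89053721e-04]
 [-9.54011525e-01  2.99765868e-01  1.56047430e-03]
 [ 1.40206357e-03 -7.43538737e-04  9.99998741e-01]].
```

```bash
sed -i 's/\[-np.sin(a)\*-1\*-1\*-1,-np.cos(a),0\]/[-np.sin(a),np.cos(a),0]/' h.py
python3 - <<'E'
from h import *
print(np.linalg.det(target(0,0,0,20)[:3,:3])); go((-55,-135.5,265,0),(-55,-135.5,180,0))
E
```

```text
1.0
(-55, -135.5, 265, 0) xyz [-467.9, -483.4, -14.9] rot [-0.002, 0.001, 1.266]
(-55, -135.5, 180, 0) xyz [-468.0, -483.3, 70.1] rot [-0.002, 0.001, 1.266]
```

Request:
play_rows(xyz=[[-468,-483,-15],[-468,-483,-15],[-468,-483,-15],[-468,-483,-15],[-468,-483,-15],[-468,-483,-15],[-468,-483,-15],[-468,-483,-15],[-468,-483,-15],[-468,-483,-15]], rot=[[0,0,1.266],[0,0,1.266],[0,0,1.266],[0,0,1.266],[0,0,1.266],[0,0,1.266],[0,0,1.266],[0,0,1.266],[0,0,1.266],[0,0,1.266]], grip=[0.6,0.6,0.6,0.6,0.6,0.6,0.6,0.6,0.6,0.6])

```text
time_s: 1.35
eef_pos: [0.4452, -0.085, 0.2642]
eef_rot: [0.0, 0.762, 0.647, 0.0]
wrist_force: [0.8, 0.2, 0.1]
opening: 0.6
grasp_force: 0.0
```

Run:
```python
from h import *
st(); go((-55,-135.5,265,0),(-55,-135.5,180,0))
```

```text
t 1.35 nest [-75.6 -94.2] z 264.2 ydir-nest -0.0 F [0.8 0.2 0.1] op 0.6 gf 0.0
(-55, -135.5, 265, 0) xyz [-41.3, 20.6, -0.8] rot [0.0, -0.0, -0.0]
(-55, -135.5, 180, 0) xyz [-41.4, 20.6, 84.2] rot [0.0, -0.0, -0.0]
```

Request:
play_rows(xyz=[[-41,21,-1],[-41,21,-1],[-41,21,-1],[-41,21,-1],[-41,21,-1],[-41,21,-1],[-41,21,-1],[-41,21,-1],[-41,21,-1],[-41,21,-1]], rot=[[0,0,0],[0,0,0],[0,0,0],[0,0,0],[0,0,0],[0,0,0],[0,0,0],[0,0,0],[0,0,0],[0,0,0]], grip=[0.6,0.6,0.6,0.6,0.6,0.6,0.6,0.6,0.6,0.6])

```text
time_s: 2.6
eef_pos: [0.4592, -0.1268, 0.2652]
eef_rot: [-0.0, 0.762, 0.648, -0.0]
wrist_force: [-0.3, -0.4, 1.1]
opening: 0.6
grasp_force: 0.0
```

Run:
```python
from h import *
c=shot("wrist","w1"); st()
P=cloud(c)*1e3; V=P.reshape(-1,3); V=V[~np.isnan(V[:,0])]
n=np.array([w2n(*p) for p in V[:,:2]]); 
for lo,hi in((150,175),(175,195),(195,205),(205,215)):
    k=(V[:,2]>lo)&(V[:,2]<hi)&(abs(n[:,0]+55)<40)&(abs(n[:,1]+135)<50)
    print(lo,hi,k.sum(), n[k].min(0) if k.any() else 0, n[k].max(0) if k.any() else 0)
```

```text
t 2.65 nest [ -55.  -133.1] z 265.2 ydir-nest 0.0 F [-0.5  0.6 -0.9] op 0.6 gf 0.0
150 175 24 [ -62.68674941 -130.13734881] [ -48.39937216 -123.73630282]
175 195 33 [ -61.76380056 -123.34128404] [ -48.05758806 -117.71803077]
195 205 435 [ -64.09456741 -139.95371325] [ -46.28080799 -116.4011663 ]
205 215 911 [ -63.42083786 -141.24322078] [ -46.37102082 -118.54198882]
```

View pics/w1.png

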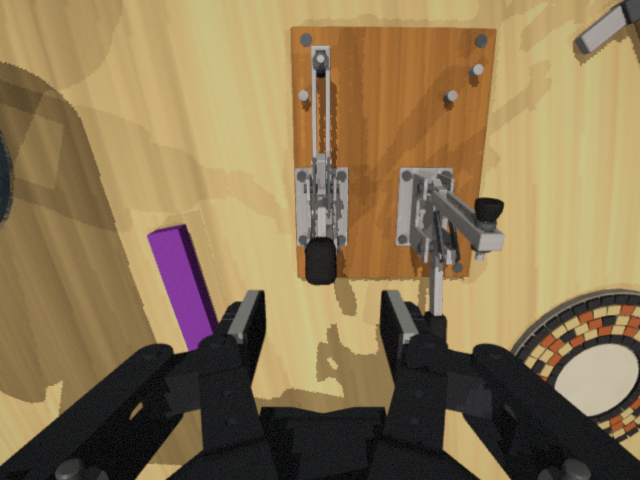

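The wrist view shows the locked clamp's black grip end at (320,260), its pad at (320,58), the pins at (477,70), (452,96) and (303,96), and the open clamp at right. The grip's depth gives x -55, y about -129 and z about 210, which matches the model for q=0.

Run:
```python
from h import *
c=load("w1"); 
for p in pz(c,[[477,69],[452,95],[303,95]],.032)*1e3: print(w2n(*p[:2]).round(1))
q=np.arange(0,1.7,.2)
go((-55,-135.5,180,0))
```

```text
[92.7  0.9]
[ 70.7 -22.9]
[-72.8 -24. ]
(-55, -135.5, 180, 0) xyz [-2.4, -0.0, 85.2] rot [-0.0, -0.0, 0.0]
```

Request:
play_rows(xyz=[[-2,0,40],[-2,0,85],[-2,0,85],[-2,0,85],[-2,0,85],[-2,0,85],[-2,0,85],[-2,0,85],[-2,0,85],[-2,0,85]], rot=[[0,0,0],[0,0,0],[0,0,0],[0,0,0],[0,0,0],[0,0,0],[0,0,0],[0,0,0],[0,0,0],[0,0,0]], grip=[0.6,0.6,0.6,0.6,0,0,0,0,0,0])

```text
time_s: 3.9
eef_pos: [0.4579, -0.1289, 0.182]
eef_rot: [-0.0, 0.762, 0.648, -0.001]
wrist_force: [-12.2, 1.8, 13.1]
opening: 0.206
grasp_force: 59.6
```

Run:
```python
from h import *
st(); q=np.linspace(0,1.62,19)
for qq in q: 
    a=np.radians(75)+qq; print(round(qq,2), (110*np.cos(a)-110*np.cos(np.radians(75))).round(1), (110*np.sin(np.radians(75))-110*np.sin(a)).round(1))
```

```text
t 3.9 nest [ -56.  -135.4] z 182.0 ydir-nest 0.1 F [-12.2   1.8  13.1] op 0.206 gf 59.55397367477417
0.0 0.0 0.0
0.09 -9.7 -2.1
0.18 -19.5 -3.4
0.27 -29.4 -3.7
0.36 -39.3 -3.2
0.45 -49.1 -1.8
0.54 -58.7 0.5
0.63 -68.1 3.6
0.72 -77.1 7.6
0.81 -85.8 12.4
0.9 -94.0 17.9
0.99 -101.7 24.2
1.08 -108.8 31.1
1.17 -115.2 38.6
1.26 -120.9 46.7
1.35 -125.9 55.2
1.44 -130.1 64.2
1.53 -133.5 73.5
1.62 -136.0 83.0
```

Request:
play_rows(xyz=[[-10,0,-2],[-19,0,-3],[-29,0,-4],[-39,0,-3],[-49,0,-2],[-59,0,0],[-68,0,4],[-77,0,8],[-86,0,12],[-94,0,18]], rot=[[0,0,0],[0,0,0],[0,0,0],[0,0,0],[0,0,0],[0,0,0],[0,0,0],[0,0,0],[0,0,0],[0,0,0]], grip=[0,0,0,0,0,0,0,0,0,0])

```text
time_s: 5.15
eef_pos: [0.4433, -0.2209, 0.1634]
eef_rot: [-0.001, 0.762, 0.648, 0.0]
wrist_force: [-5.3, 3.9, 8.8]
opening: 0.201
grasp_force: 60.1
```

Request:
play_rows(xyz=[[-8,0,6],[-15,0,13],[-21,0,21],[-27,0,29],[-32,0,37],[-36,0,46],[-40,0,56],[-42,0,65],[-42,0,68],[-42,0,68]], rot=[[0,0,0],[0,0,0],[0,0,0],[0,0,0],[0,0,0],[0,0,0],[0,0,0],[0,0,0],[0,0,0],[0,0,0]], grip=[0,0,0,0,0,0,0,0,0,0])

```text
time_s: 6.4
eef_pos: [0.4364, -0.2646, 0.0954]
eef_rot: [0.001, 0.762, 0.648, -0.001]
wrist_force: [-6.6, -3.8, 5.4]
opening: 0.205
grasp_force: 59.4
```

Run:
```python
from h import *
st()
```

```text
t 6.4 nest [ -55.2 -272.8] z 95.4 ydir-nest 0.0 F [-6.6 -3.8  5.4] op 0.205 gf 59.44921553134918
```

Request:
play_rows(xyz=[[0,0,0],[0,0,0],[0,0,-50],[0,0,-110],[0,0,-170],[50,0,-170],[110,0,-170],[170,0,-170],[230,0,-170],[290,0,-170]], rot=[[0,0,0],[0,0,0],[0,0,0],[0,0,0],[0,0,0],[0,0,0],[0,0,0],[0,0,0],[0,0,0],[0,0,0]], grip=[0.6,0.6,0.8,0.8,0.8,0.8,0.8,0.8,0.8,0.8])

```text
time_s: 7.65
eef_pos: [0.4839, 0.0254, 0.2648]
eef_rot: [0.0, 0.762, 0.648, 0.001]
wrist_force: [0.3, 0.3, 0.6]
opening: 0.799
grasp_force: 0.0
```

Run:
```python
from h import *
st(); go((553.8,245.7,120,105.9),nest=False)
```

```text
t 7.65 nest [-55.2  21. ] z 264.8 ydir-nest 0.0 F [0.3 0.3 0.6] op 0.799 gf 0.0
(553.8, 245.7, 120, 105.9) xyz [228.7, 33.2, 144.8] rot [0.001, 0.001, -2.01]
```

Request:
play_rows(xyz=[[60,10,0],[115,16,0],[170,25,40],[229,33,90],[229,33,135],[229,33,135],[229,33,135],[229,33,135],[229,33,135],[229,33,135]], rot=[[0,0,1.131],[0,0,1.131],[0,0,1.131],[0,0,1.131],[0,0,1.131],[0,0,1.131],[0,0,1.131],[0,0,1.131],[0,0,1.131],[0,0,1.131]], grip=[0.8,0.8,0.8,0.8,0.8,0.8,0.8,0.8,0.8,0.8])

```text
time_s: 8.9
eef_pos: [0.5534, 0.2439, 0.1296]
eef_rot: [-0.0, 0.99, 0.139, 0.0]
wrist_force: [-0.1, -0.1, 0.5]
opening: 0.803
grasp_force: 0.0
```

Run:
```python
from h import *
st(); c=shot("top","top1"); s=shot("wrist","w2")
hsv=cv2.cvtColor(s["color"],cv2.COLOR_RGB2HSV); P=cloud(s)*1e3
m=(abs(P[...,2]-24)<6)&(hsv[...,1]<70)&(abs(P[...,0]-554)<130)&(abs(P[...,1]-246)<80)
m=cv2.morphologyEx(m.astype(np.uint8),cv2.MORPH_OPEN,np.ones((3,3)))
v,u=np.nonzero(m); W=pz(s,np.c_[u,v],.024)[:,:2]*1e3; print(len(W),cv2.minAreaRect(W.astype(np.float32)))
go((553.8,245.7,21.5,-74.1),nest=False)
```

```text
t 8.9 nest [-21.9 247.9] z 129.6 ydir-nest -64.8 F [-0.1 -0.1  0.5] op 0.803 gf 0.0
13481 ((552.4217529296875, 244.98886108398438), (179.30227661132812, 37.7771110534668), 16.551111221313477)
(553.8, 245.7, 21.5, -74.1) xyz [0.9, -1.6, 108.1] rot [0.0, -0.001, 0.001]
```

Request:
play_rows(xyz=[[0,-1,45],[0,-1,80],[0,-1,100],[0,-1,107],[0,-1,107],[0,-1,107],[0,-1,107],[0,-1,107],[0,-1,107],[0,-1,107]], rot=[[0,0,-0.006],[0,0,-0.006],[0,0,-0.006],[0,0,-0.006],[0,0,-0.006],[0,0,-0.006],[0,0,-0.006],[0,0,-0.006],[0,0,-0.006],[0,0,-0.006]], grip=[0.8,0.8,0.8,0.8,0.8,0,0,0,0,0])

```text
time_s: 10.25
eef_pos: [0.5542, 0.2452, 0.0239]
eef_rot: [-0.0, 0.99, 0.141, 0.001]
wrist_force: [-0.8, 0.2, 5.4]
opening: 0.432
grasp_force: 62.9
```

Run:
```python
from h import *
st(); go((-1,1.5,70,-90),(-1,1.5,41,-90))
```

```text
t 10.25 nest [-21.4 249.4] z 23.9 ydir-nest -64.4 F [-0.8  0.2  5.4] op 0.432 gf 62.93636083602905
(-1, 1.5, 70, -90) xyz [-88.4, 232.4, -46.3] rot [-0.001, -0.003, 0.446]
(-1, 1.5, 41, -90) xyz [-88.5, 232.4, -17.3] rot [-0.001, -0.003, 0.446]
```

Request:
play_rows(xyz=[[0,0,-15],[0,0,-45],[-20,55,-56],[-42,110,-56],[-63,165,-56],[-80,215,-56],[-88,230,-56],[-88,230,-50],[-88,230,-46],[-88,230,-46]], rot=[[0,0,0],[0,0,0],[0,0,0.15],[0,0,0.3],[0,0,0.446],[0,0,0.446],[0,0,0.446],[0,0,0.446],[0,0,0.446],[0,0,0.446]], grip=[0,0,0,0,0,0,0,0,0,0])

```text
time_s: 11.5
eef_pos: [0.5323, 0.0009, 0.0676]
eef_rot: [-0.0, 0.997, -0.08, -0.001]
wrist_force: [0.1, 0.5, -3.5]
opening: 0.428
grasp_force: 61.9
```

Run:
```python
from h import *
st(); shot("wrist","w3"); shot("top","top3"); go((-3,3,43,-90))
a=cv2.imread("pics/w3.png"); b=cv2.imread("pics/top3.png")[170:310,290:430]
cv2.imwrite("pics/c3.png",np.hstack([cv2.resize(a,(440,330)),cv2.resize(b,(330,330),interpolation=cv2.INTER_CUBIC)]))
```

```text
t 11.5 nest [-3.5  4.7] z 67.6 ydir-nest -89.9 F [ 0.1  0.5 -3.5] op 0.428 gf 61.9100546836853
(-3, 3, 43, -90) xyz [-0.0, 1.4, 25.0] rot [-0.0, 0.001, 0.002]
```

View pics/c3.png

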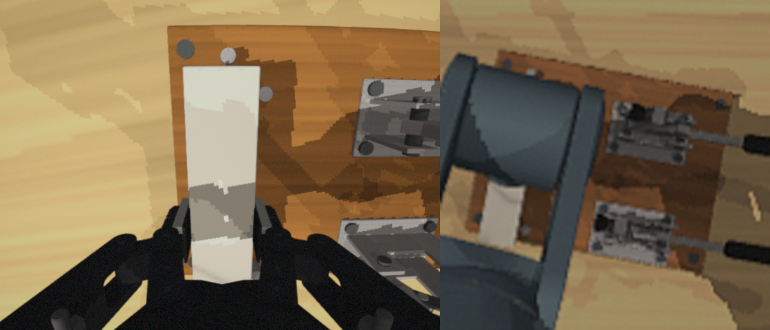

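Both clamps stand open at right. The billet is held level in the pins' corner, with the end pin at (228,55) and a side pin at (265,93) just clear of it.

Request:
play_rows(xyz=[[0,1,10],[0,1,19],[0,1,23],[0,1,24],[0,1,25],[0,1,26],[0,1,26],[0,1,26],[0,1,26],[0,1,26]], rot=[[0,0,0],[0,0,0],[0,0,0],[0,0,0],[0,0,0],[0,0,0],[0,0,0],[0,0,0],[0,0,0],[0,0,0]], grip=[0,0,0,0,0,0,0,0,0,0])

```text
time_s: 12.85
eef_pos: [0.5327, -0.0015, 0.0423]
eef_rot: [0.0, 0.997, -0.081, 0.0]
wrist_force: [-0.7, -0.8, -3.5]
opening: 0.43
grasp_force: 61.9
```

Request:
play_rows(xyz=[[0,0,0.5],[0,0,1],[0,0,1],[0,0.5,1],[0,1,1],[0,1.5,1],[0,2,1],[0,2.5,1],[0,2.5,1],[0,2.5,1]], rot=[[0,0,0],[0,0,0],[0,0,0],[0,0,0],[0,0,0],[0,0,0],[0,0,0],[0,0,0],[0,0,0],[0,0,0]], grip=[0,0,0,0,0,0,0,0,0,0])

```text
time_s: 14.1
eef_pos: [0.533, -0.0034, 0.0419]
eef_rot: [-0.0, 0.997, -0.081, 0.001]
wrist_force: [-0.5, 6.2, 4.0]
opening: 0.431
grasp_force: 62.9
```

```bash
python3 -c "
from h import *
st()"
```

```text
t 14.1 nest [-2.1  0.6] z 41.9 ydir-nest -90.0 F [-0.5  6.2  4. ] op 0.431 gf 62.90562987327576
```

Request:
play_rows(xyz=[[0,0.5,0],[0,1,0],[0,1.5,0],[0,1.5,0],[1,1.5,0],[1.5,1.5,0],[2,1.5,0],[2.5,1.5,0],[3,1.5,0],[3,1.5,0]], rot=[[0,0,0],[0,0,0],[0,0,0],[0,0,0],[0,0,0],[0,0,0],[0,0,0],[0,0,0],[0,0,0],[0,0,0]], grip=[0,0,0,0,0,0,0,0,0,0])

```text
time_s: 15.35
eef_pos: [0.5331, -0.0037, 0.0419]
eef_rot: [-0.001, 0.997, -0.081, -0.002]
wrist_force: [-11.5, 12.1, 17.6]
opening: 0.424
grasp_force: 64.6
```

```bash
python3 -c "
from h import *
st()"
```

```text
t 15.35 nest [-2.   0.3] z 41.9 ydir-nest -89.9 F [-11.5  12.1  17.6] op 0.424 gf 64.56824362277985
```

Request:
play_rows(xyz=[[2,1,0],[2,1,0],[2,1,0],[2,1,-2],[0,0,-40],[-20,0,-90],[-60,0,-130],[-60,0,-130],[-60,0,-130],[-60,0,-130]], rot=[[0,0,0],[0,0,0],[0,0,0],[0,0,0],[0,0,0],[0,0,0],[0,0,0],[0,0,0],[0,0,0],[0,0,0]], grip=[0.6,0.6,0.6,0.7,0.7,0.7,0.7,0,0,0])

```text
time_s: 16.6
eef_pos: [0.4756, 0.0036, 0.1698]
eef_rot: [-0.0, 0.997, -0.081, -0.001]
wrist_force: [0.3, -0.1, -0.6]
opening: 0.063
grasp_force: 0.0
```

Run:
```python
from h import *
st(); c=shot("wrist","w4"); P=cloud(c)*1e3; hsv=cv2.cvtColor(c["color"],cv2.COLOR_RGB2HSV)
m=(abs(P[...,2]-42)<6)&(hsv[...,1]<80); m=cv2.morphologyEx(m.astype(np.uint8),cv2.MORPH_OPEN,np.ones((5,5)))
n,l,stt,ce=cv2.connectedComponentsWithStats(m); print(stt[1:]); 
i=1+np.argmax(stt[1:,4]); v,u=np.nonzero(l==i); W=pz(c,np.c_[u,v],.042)[:,:2]*1e3; r=cv2.minAreaRect(W.astype(np.float32)); print(r,w2n(*r[0]))
print("z top",np.nanmean(P[l==i][:,2]),np.linalg.lstsq(np.c_[W,np.ones(len(W))],P[l==i][:,2],rcond=None)[0])
```

```text
t 16.6 nest [-59.9  -1.8] z 169.8 ydir-nest -90.0 F [ 0.3 -0.1 -0.6] op 0.063 gf 0.0
[[  290    21    58   257 13764]
 [  468    53     5     5    25]
 [  463    92     6     5    30]
 [  517    92    10     6    59]
 [  528    92    16     6    92]
 [  488   212     7     6    42]
 [  496   212    30     6   180]
 [  455   243     6     5    30]]
((531.470947265625, -3.279449462890625), (38.06224822998047, 178.45713806152344), 81.09989166259766) [-3.64759073  0.43682772]
z top 41.76102803595619 [-1.63289551e-04 -7.84338345e-04  4.18455625e+01]
```

View pics/w4.png

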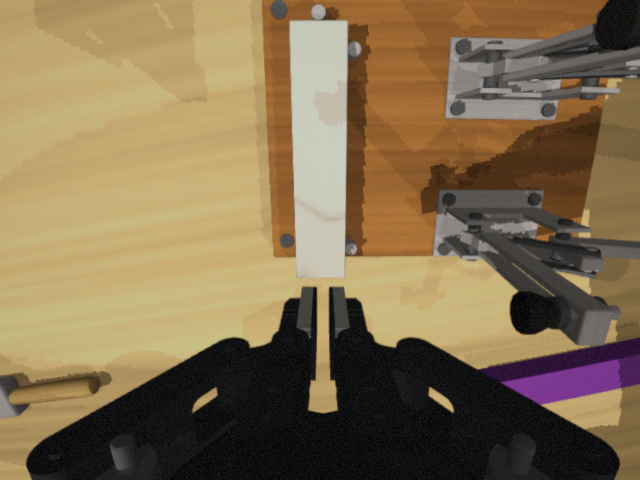

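The billet lies flat and nearly home: its end is at (318,20) by the end pin at (318,12), with the side pins at (355,48) and (351,249). I'll nudge it onto the pins with closed fingers.

Request:
play_rows(xyz=[[-62,-2,0],[-62,-2,50],[-62,-2,105],[-62,-2,127],[-62,-2,127],[-58,-2,127],[-54,-2,127],[-51,-2,127],[-49,-2,127],[-48,-2,127]], rot=[[0,0,0],[0,0,0],[0,0,0],[0,0,0],[0,0,0],[0,0,0],[0,0,0],[0,0,0],[0,0,0],[0,0,0]], grip=[0,0,0,0,0,0,0,0,0,0])

```text
time_s: 17.9
eef_pos: [0.429, 0.0134, 0.0444]
eef_rot: [0.0, 0.997, -0.081, 0.0]
wrist_force: [-1.3, -0.8, 0.4]
opening: -0.001
grasp_force: 0.0
```

Request:
play_rows(xyz=[[0.5,0,0],[1,0,0],[1.5,0,0],[2,0,0],[2.5,0,0],[3,0,0],[3.5,0,0],[4,0,0],[4,0,0],[4,0,0]], rot=[[0,0,0],[0,0,0],[0,0,0],[0,0,0],[0,0,0],[0,0,0],[0,0,0],[0,0,0],[0,0,0],[0,0,0]], grip=[0,0,0,0,0,0,0,0,0,0])

```text
time_s: 19.15
eef_pos: [0.4326, 0.0129, 0.044]
eef_rot: [-0.0, 0.997, -0.081, -0.0]
wrist_force: [-2.2, 0.7, -0.7]
opening: -0.0
grasp_force: 0.8
```

```bash
python3 -c "
from h import *
st()"
```

```text
t 19.15 nest [-103.8    0.4] z 44.0 ydir-nest -90.0 F [-2.2  0.7 -0.7] op -0.0 gf 0.7759125875329231
```

Request:
play_rows(xyz=[[0.5,0,0],[1,0,0],[1.5,0,0],[2,0,0],[2.5,0,0],[3,0,0],[3.5,0,0],[4,0,0],[4,0,0],[4,0,0]], rot=[[0,0,0],[0,0,0],[0,0,0],[0,0,0],[0,0,0],[0,0,0],[0,0,0],[0,0,0],[0,0,0],[0,0,0]], grip=[0,0,0,0,0,0,0,0,0,0])

```text
time_s: 20.4
eef_pos: [0.4338, 0.0128, 0.0438]
eef_rot: [-0.0, 0.997, -0.081, -0.003]
wrist_force: [-13.4, 1.0, 10.9]
opening: -0.001
grasp_force: 6.6
```

```bash
python3 -c "
from h import *
st()"
```

```text
t 20.4 nest [-102.7    0.5] z 43.8 ydir-nest -90.0 F [-13.4   1.   10.9] op -0.001 gf 6.615614891052246
```

Request:
play_rows(xyz=[[-12,0,0],[-12,0,-50],[30,-40,-50],[90,-46,-50],[100,-46,-50],[100,-46,0],[100,-46,0],[100,-42,0],[100,-38,0],[100,-36,0]], rot=[[0,0,0],[0,0,0],[0,0,0],[0,0,0],[0,0,0],[0,0,0],[0,0,0],[0,0,0],[0,0,0],[0,0,0]], grip=[0,0,0,0,0,0,0,0,0,0])

```text
time_s: 21.65
eef_pos: [0.5421, 0.031, 0.0459]
eef_rot: [0.0, 0.997, -0.081, 0.001]
wrist_force: [-0.1, -0.2, 0.5]
opening: -0.002
grasp_force: 0.0
```

Request:
play_rows(xyz=[[0,0.5,0],[0,1,0],[0,1.5,0],[0,2,0],[0,2.5,0],[0,3,0],[0,3.5,0],[0,4,0],[0,4,0],[0,4,0]], rot=[[0,0,0],[0,0,0],[0,0,0],[0,0,0],[0,0,0],[0,0,0],[0,0,0],[0,0,0],[0,0,0],[0,0,0]], grip=[0,0,0,0,0,0,0,0,0,0])

```text
time_s: 22.9
eef_pos: [0.5406, 0.0282, 0.0443]
eef_rot: [-0.0, 0.997, -0.081, 0.0]
wrist_force: [1.3, 4.3, 0.8]
opening: -0.002
grasp_force: 2.6
```

```bash
python3 -c "
from h import *
st()"
```

```text
t 22.9 nest [ 0.2 33. ] z 44.3 ydir-nest -90.0 F [1.3 4.3 0.8] op -0.002 gf 2.5879626721143723
```

Request:
play_rows(xyz=[[0,0.5,0],[0,1,0],[0,1.5,0],[0,2,0],[0,2.5,0],[0,3,0],[0,3,0],[0,3,0],[0,3,0],[0,3,0]], rot=[[0,0,0],[0,0,0],[0,0,0],[0,0,0],[0,0,0],[0,0,0],[0,0,0],[0,0,0],[0,0,0],[0,0,0]], grip=[0,0,0,0,0,0,0,0,0,0])

```text
time_s: 24.15
eef_pos: [0.5405, 0.0276, 0.0448]
eef_rot: [-0.002, 0.997, -0.081, 0.0]
wrist_force: [2.4, 16.6, 3.7]
opening: -0.005
grasp_force: 8.2
```

```bash
python3 -c "
from h import *
st()"
```

```text
t 24.15 nest [ 0.3 32.4] z 44.8 ydir-nest -90.0 F [ 2.4 16.6  3.7] op -0.005 gf 8.233406580984592
```

Request:
play_rows(xyz=[[0,-14,0],[0,-14,-50],[0,-14,-110],[0,-14,-170],[-10,0,-215],[-25,60,-215],[-40,120,-215],[-50,180,-215],[-56,240,-215],[-56,301,-215]], rot=[[0,0,0],[0,0,-0.17],[0,0,-0.35],[0,0,-0.53],[0,0,-0.71],[0,0,-0.89],[0,0,-1.06],[0,0,-1.24],[0,0,-1.42],[0,0,-1.571]], grip=[0,0,0,0.3,0.6,0.6,0.6,0.6,0.6,0.6])

```text
time_s: 25.4
eef_pos: [0.4414, -0.237, 0.2595]
eef_rot: [0.0, 0.773, 0.635, -0.0]
wrist_force: [0.9, -0.3, -0.4]
opening: 0.6
grasp_force: 0.0
```

Run:
```python
from h import *
st(); go((-55.5,-271.5,96,0))
c=shot("top","top5"); hsv=cv2.cvtColor(c["color"],cv2.COLOR_RGB2HSV); P=cloud(c)*1e3
m=(abs(P[...,2]-42)<8)&(hsv[...,1]<80)&(hsv[...,2]>120); n=np.zeros_like(m); n[180:290,290:360]=m[180:290,290:360]
n,l,stt,ce=cv2.connectedComponentsWithStats(n.astype(np.uint8)); i=1+np.argmax(stt[1:,4]); v,u=np.nonzero(l==i)
W=pz(c,np.c_[u,v],.042)[:,:2]*1e3; r=cv2.minAreaRect(W.astype(np.float32)); print(r,w2n(*r[0]))
```

```text
t 25.4 nest [ -54.8 -244.7] z 259.5 ydir-nest -1.9 F [ 0.9 -0.3 -0.4] op 0.6 gf 0.0
(-55.5, -271.5, 96, 0) xyz [-26.6, 0.2, 163.5] rot [0.0, 0.001, -0.033]
((534.5436401367188, -2.342151641845703), (37.530540466308594, 179.17608642578125), 81.01960754394531) [-0.76675712  1.85836435]
```

Request:
play_rows(xyz=[[-27,0,40],[-27,0,100],[-27,0,150],[-27,0,163],[-27,0,163],[-27,0,163],[-27,0,163],[-27,0,163],[-27,0,163],[-27,0,163]], rot=[[0,0,-0.033],[0,0,-0.033],[0,0,-0.033],[0,0,-0.033],[0,0,-0.033],[0,0,-0.033],[0,0,-0.033],[0,0,-0.033],[0,0,-0.033],[0,0,-0.033]], grip=[0.6,0.6,0.6,0.6,0.6,0,0,0,0,0])

```text
time_s: 26.7
eef_pos: [0.4367, -0.2628, 0.0979]
eef_rot: [0.001, 0.763, 0.646, -0.001]
wrist_force: [-5.6, -1.4, 4.1]
opening: 0.202
grasp_force: 59.1
```

Run:
```python
from h import *
st(); P=pose(); n=w2n(*(P[:2,3]*1e3)); z=P[2,3]*1e3
r=np.hypot(n[1]+164,z-74); a0=np.arctan2(z-74,n[1]+164); print(r,np.degrees(a0)-75)
for a in np.linspace(a0,np.radians(73.5),21)[1:]: print(np.round([110*np.cos(a)-r*np.cos(a0),r*np.sin(a0)-110*np.sin(a)],0).tolist(),end=" ")
```

```text
t 26.7 nest [ -55.2 -271. ] z 97.9 ydir-nest -0.2 F [-5.6 -1.4  4.1] op 0.202 gf 59.0803724527359
109.62069671868066 92.40186137692021
[2.0, -9.0] [5.0, -17.0] [9.0, -25.0] [13.0, -33.0] [18.0, -41.0] [24.0, -48.0] [30.0, -54.0] [37.0, -61.0] [44.0, -66.0] [51.0, -71.0] [59.0, -75.0] [67.0, -79.0] [76.0, -82.0] [85.0, -84.0] [94.0, -85.0] [103.0, -86.0] [112.0, -86.0] [121.0, -85.0] [129.0, -84.0] [138.0, -82.0]
```

Request:
play_rows(xyz=[[2,0,-9],[5,0,-17],[9,0,-25],[13,0,-33],[18,0,-41],[24,0,-48],[30,0,-54],[37,0,-61],[44,0,-66],[51,0,-71]], rot=[[0,0,0],[0,0,0],[0,0,0],[0,0,0],[0,0,0],[0,0,0],[0,0,0],[0,0,0],[0,0,0],[0,0,0]], grip=[0,0,0,0,0,0,0,0,0,0])

```text
time_s: 27.95
eef_pos: [0.4449, -0.2105, 0.1671]
eef_rot: [-0.001, 0.764, 0.646, -0.0]
wrist_force: [-2.2, -1.7, -10.6]
opening: 0.202
grasp_force: 58.9
```

Request:
play_rows(xyz=[[8,0,-4],[16,0,-8],[25,0,-11],[34,0,-13],[43,0,-14],[52,0,-15],[61,0,-15],[70,0,-14],[78,0,-13],[87,0,-11]], rot=[[0,0,0],[0,0,0],[0,0,0],[0,0,0],[0,0,0],[0,0,0],[0,0,0],[0,0,0],[0,0,0],[0,0,0]], grip=[0,0,0,0,0,0,0,0,0,0])

```text
time_s: 29.2
eef_pos: [0.4583, -0.1257, 0.1782]
eef_rot: [-0.001, 0.764, 0.646, -0.002]
wrist_force: [-10.2, -6.7, -5.2]
opening: 0.203
grasp_force: 60.4
```

```bash
python3 -c "
from h import *
st()"
```

```text
t 29.2 nest [ -56.1 -132.2] z 178.2 ydir-nest -0.3 F [-10.2  -6.7  -5.2] op 0.203 gf 60.433266162872314
```

Request:
play_rows(xyz=[[2,0,0],[4,0,1],[6,0,1],[6,0,1],[6,0,1],[6,0,1],[6,0,1],[6,0,1],[6,0,1],[6,0,1]], rot=[[0,0,0],[0,0,0],[0,0,0],[0,0,0],[0,0,0],[0,0,0],[0,0,0],[0,0,0],[0,0,0],[0,0,0]], grip=[0,0,0,0,0,0,0,0,0,0])

```text
time_s: 30.45
eef_pos: [0.4585, -0.1248, 0.178]
eef_rot: [0.002, 0.764, 0.645, -0.005]
wrist_force: [-19.5, -28.6, -2.2]
opening: 0.203
grasp_force: 60.9
```

```bash
python3 -c "
from h import *
st()"
```

```text
t 30.45 nest [ -56.  -131.3] z 178.0 ydir-nest -0.3 F [-19.5 -28.6  -2.2] op 0.203 gf 60.909608602523804
```

Request:
play_rows(xyz=[[-4,0,0],[-4,0,0],[-4,0,0],[-4,0,-50],[-4,0,-85],[-40,40,-85],[-80,80,-85],[-120,111,-85],[-145,111,-85],[-145,111,-85]], rot=[[0,0,0],[0,0,0],[0,0,0],[0,0,0],[0,0,0],[0,0,0],[0,0,0],[0,0,0],[0,0,0],[0,0,0]], grip=[0.6,0.6,0.6,0.6,0.6,0.6,0.6,0.6,0.6,0.6])

```text
time_s: 31.7
eef_pos: [0.5456, -0.2821, 0.2618]
eef_rot: [-0.001, 0.764, 0.645, -0.0]
wrist_force: [0.5, -0.4, -0.0]
opening: 0.6
grasp_force: 0.0
```

Run:
```python
from h import *
st(); go((54.5,-271.5,97,0)); c=shot("wrist","w6"); t=shot("top","top6")
b=t["color"][170:310,290:430,::-1]
cv2.imwrite("pics/c6.png",np.hstack([cv2.resize(c["color"][:,:,::-1],(440,330)),cv2.resize(b,(330,330),interpolation=cv2.INTER_CUBIC)]))
```

```text
t 31.7 nest [  55.3 -272.4] z 261.8 ydir-nest -0.4 F [ 0.5 -0.4 -0. ] op 0.6 gf 0.0
(54.5, -271.5, 97, 0) xyz [0.8, -0.7, 164.8] rot [-0.001, -0.001, -0.007]
```

View pics/c6.png

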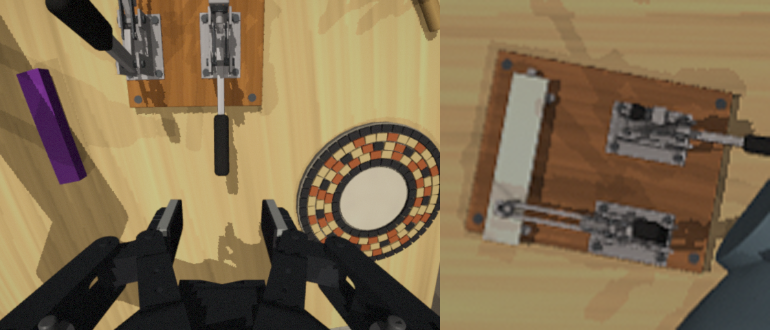

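The first clamp's arm is down on the billet with its handle upright, and the billet is still snug and square. The second clamp's grip at (221,145) lines up between the fingers.

Request:
play_rows(xyz=[[1,-1,50],[1,-1,110],[1,-1,150],[1,-1,164],[1,-1,164],[1,-1,164],[1,-1,164],[1,-1,164],[1,-1,164],[1,-1,164]], rot=[[0,0,0],[0,0,0],[0,0,0],[0,0,0],[0,0,0],[0,0,0],[0,0,0],[0,0,0],[0,0,0],[0,0,0]], grip=[0.6,0.6,0.6,0.6,0.6,0,0,0,0,0])

```text
time_s: 33.05
eef_pos: [0.5452, -0.2806, 0.1008]
eef_rot: [0.0, 0.763, 0.646, -0.001]
wrist_force: [-6.6, 1.0, 10.7]
opening: 0.203
grasp_force: 59.4
```

```bash
python3 -c "
from h import *
st()"
```

```text
t 33.05 nest [  54.8 -271.1] z 100.8 ydir-nest -0.2 F [-6.6  1.  10.7] op 0.203 gf 59.36185419559479
```

Same arc as before.

Request:
play_rows(xyz=[[2,0,-9],[5,0,-17],[9,0,-25],[13,0,-33],[18,0,-41],[24,0,-48],[30,0,-54],[37,0,-60],[44,0,-65],[51,0,-70]], rot=[[0,0,0],[0,0,0],[0,0,0],[0,0,0],[0,0,0],[0,0,0],[0,0,0],[0,0,0],[0,0,0],[0,0,0]], grip=[0,0,0,0,0,0,0,0,0,0])

```text
time_s: 34.3
eef_pos: [0.5533, -0.2292, 0.1682]
eef_rot: [-0.001, 0.764, 0.645, -0.0]
wrist_force: [-2.6, -0.5, -11.0]
opening: 0.201
grasp_force: 61.9
```

Request:
play_rows(xyz=[[8,0,-4],[16,0,-8],[25,0,-11],[34,0,-13],[43,0,-14],[52,0,-15],[61,0,-15],[70,0,-14],[78,0,-13],[87,0,-11]], rot=[[0,0,0],[0,0,0],[0,0,0],[0,0,0],[0,0,0],[0,0,0],[0,0,0],[0,0,0],[0,0,0],[0,0,0]], grip=[0,0,0,0,0,0,0,0,0,0])

```text
time_s: 35.55
eef_pos: [0.5668, -0.1448, 0.1801]
eef_rot: [-0.0, 0.764, 0.645, -0.002]
wrist_force: [-13.2, -6.2, -2.2]
opening: 0.2
grasp_force: 62.4
```

Request:
play_rows(xyz=[[2,0,0],[4,0,1],[6,0,1],[6,0,1],[6,0,1],[6,0,1],[6,0,1],[6,0,1],[6,0,1],[6,0,1]], rot=[[0,0,0],[0,0,0],[0,0,0],[0,0,0],[0,0,0],[0,0,0],[0,0,0],[0,0,0],[0,0,0],[0,0,0]], grip=[0,0,0,0,0,0,0,0,0,0])

```text
time_s: 36.8
eef_pos: [0.5678, -0.1383, 0.1783]
eef_rot: [-0.001, 0.764, 0.645, -0.002]
wrist_force: [-10.8, -4.9, -4.2]
opening: 0.205
grasp_force: 62.0
```

```bash
python3 -c "
from h import *
st()"
```

```text
t 36.8 nest [  54. -127.] z 178.3 ydir-nest -0.3 F [-10.8  -4.9  -4.2] op 0.205 gf 62.04984247684479
```

Request:
play_rows(xyz=[[2,0,0],[4,0,1],[6,0,1],[6,0,1],[6,0,1],[6,0,1],[6,0,1],[6,0,1],[6,0,1],[6,0,1]], rot=[[0,0,0],[0,0,0],[0,0,0],[0,0,0],[0,0,0],[0,0,0],[0,0,0],[0,0,0],[0,0,0],[0,0,0]], grip=[0,0,0,0,0,0,0,0,0,0])

```text
time_s: 38.05
eef_pos: [0.5686, -0.1327, 0.1765]
eef_rot: [-0.001, 0.764, 0.645, -0.002]
wrist_force: [-9.1, -7.1, -9.3]
opening: 0.201
grasp_force: 61.4
```

```bash
python3 -c "
from h import *
st()"
```

```text
t 38.05 nest [  53.9 -121.2] z 176.5 ydir-nest -0.4 F [-9.1 -7.1 -9.3] op 0.201 gf 61.42211079597473
```

Run:
```python
from h import *
c=shot("wrist","w7"); t=shot("scene","s7")
b=t["color"][180:340,170:370,::-1]
cv2.imwrite("pics/c7.png",np.hstack([cv2.resize(c["color"][60:480,120:520,::-1],(380,400)),cv2.resize(b,(420,400),interpolation=cv2.INTER_CUBIC)]))
```

```text
(no output)
```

View pics/c7.png

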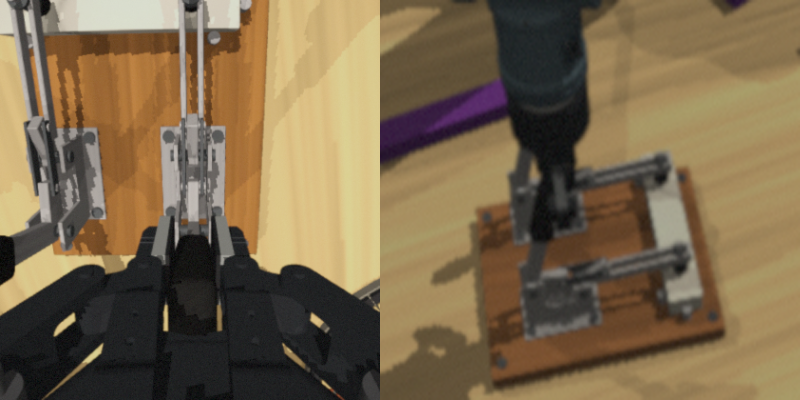

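Both arms are down on the billet, but the fingers have slid forward along the second grip. I'll release and check the handle angles.

Request:
play_rows(xyz=[[0,0,0],[0,0,0],[0,0,0],[0,0,-45],[0,0,-88],[-25,-55,-88],[-45,-55,-88],[-45,-55,-88],[-45,-55,-88],[-45,-55,-88]], rot=[[0,0,0],[0,0,0],[0,0,0],[0,0,0],[0,0,0],[0,0,0],[0,0,0],[0,0,0],[0,0,0],[0,0,0]], grip=[0.6,0.6,0.6,0.6,0.6,0.3,0.1,0,0,0])

```text
time_s: 39.4
eef_pos: [0.5094, -0.167, 0.2652]
eef_rot: [-0.0, 0.764, 0.646, 0.0]
wrist_force: [-0.4, -0.4, -0.7]
opening: -0.009
grasp_force: 0.0
```

Run:
```python
from h import *
c=shot("wrist","w8"); st(); col=c["color"].max(2)
P=cloud(c)*1e3; V=P[col<90]; V=V[~np.isnan(V[:,0])]; n=np.array([w2n(*p) for p in V[:,:2]])
for x in(-55,55):
    k=(V[:,2]>198)&(V[:,2]<218)&(abs(n[:,0]-x)<14)&(abs(n[:,1]+130)<40); p=np.c_[n,V[:,2]][k]; print(x,k.sum(),p.min(0),p.max(0),np.median(p,0)) if k.any() else 0
c1=load("w1");  
go((55,-165,205,0))
```

```text
t 39.45 nest [   0.9 -164.7] z 265.1 ydir-nest -0.2 F [ 0.5  0.5 -0.2] op 0.002 gf 0.0
-55 1443 [ -62.53734472 -142.5012712   198.11619126] [ -45.9830843  -116.86968118  210.26420559] [ -53.20073223 -128.76033963  206.29954511]
55 1467 [  45.5757057  -142.35356344  198.06286494] [  62.57710416 -116.24424558  211.15750396] [  53.01628558 -128.1234428   206.16159838]
(55, -165, 205, 0) xyz [-0.1, 54.1, 60.1] rot [-0.0, -0.0, -0.004]
```

View pics/w8.png

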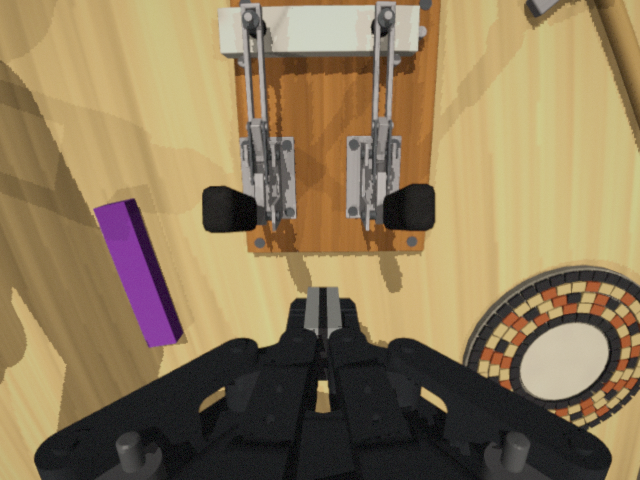

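Both handles stand at the same angle, matching the locked pose within about 0.01 rad: the grip ends are at (230,208) and (410,207) and the pads are on the billet. I'll push each from behind to make sure it is on its stop.

Request:
play_rows(xyz=[[-4,54,0],[-4,54,40],[-4,54,65],[0,54,65],[5,54,65],[9,54,65],[12,54,65],[14,54,65],[16,54,65],[16,54,65]], rot=[[0,0,0],[0,0,0],[0,0,0],[0,0,0],[0,0,0],[0,0,0],[0,0,0],[0,0,0],[0,0,0],[0,0,0]], grip=[0,0,0,0,0,0,0,0,0,0])

```text
time_s: 40.7
eef_pos: [0.5644, -0.1678, 0.2022]
eef_rot: [0.006, 0.764, 0.645, -0.004]
wrist_force: [-4.8, -25.6, -4.6]
opening: 0.001
grasp_force: 11.7
```

```bash
python3 -c "
from h import *
st()"
```

```text
t 40.7 nest [  55.4 -156.6] z 202.2 ydir-nest -0.4 F [ -4.8 -25.6  -4.6] op 0.001 gf 11.676541976630688
```

Request:
play_rows(xyz=[[-20,0,0],[-20,-55,0],[-20,-110,0],[-20,-110,0],[-12,-110,0],[-8,-110,0],[-4,-110,0],[-2,-110,0],[0,-110,0],[0,-110,0]], rot=[[0,0,0],[0,0,0],[0,0,0],[0,0,0],[0,0,0],[0,0,0],[0,0,0],[0,0,0],[0,0,0],[0,0,0]], grip=[0,0,0,0,0,0,0,0,0,0])

```text
time_s: 41.95
eef_pos: [0.4564, -0.1506, 0.2017]
eef_rot: [0.006, 0.764, 0.646, -0.006]
wrist_force: [-9.9, -32.9, -2.9]
opening: -0.004
grasp_force: 16.3
```

Request:
play_rows(xyz=[[-20,0,0],[-20,0,-50],[-20,0,-100],[-70,0,-100],[-120,0,-100],[-120,0,-100],[-120,0,-100],[-120,0,-100],[-120,0,-100],[-120,0,-100]], rot=[[0,0,0],[0,0,0],[0,0,0],[0,0,0],[0,0,0],[0,0,0],[0,0,0],[0,0,0],[0,0,0],[0,0,0]], grip=[0,0,0,0,0,0,0,0,0,0])

```text
time_s: 43.2
eef_pos: [0.4364, -0.26, 0.3004]
eef_rot: [0.0, 0.763, 0.646, 0.0]
wrist_force: [-0.5, 0.4, 0.2]
opening: -0.002
grasp_force: 0.0
```

Run:
```python
from h import *
st(); c=shot("wrist","w9"); t=shot("top","top9")
cv2.imwrite("pics/c9.png",np.hstack([cv2.resize(c["color"][0:300,120:520,::-1],(440,330)),cv2.resize(t["color"][170:310,290:430,::-1],(330,330),interpolation=cv2.INTER_CUBIC)]))
```

```text
t 43.2 nest [ -56.  -268.3] z 300.4 ydir-nest -0.2 F [-0.5  0.4  0.2] op -0.002 gf 0.0
```

View pics/c9.png

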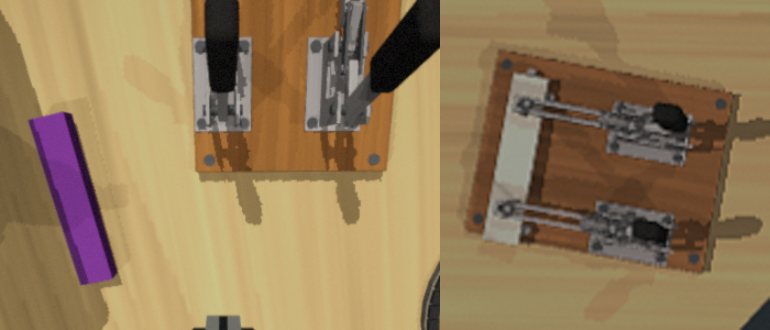

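Run:
```python
from h import *
c=load("w8"); f=lambda L,z:[w2n(*p[:2]).round(1).tolist() for p in pz(c,L,z)*1e3]
print("pins",f([[423,32],[398,58],[242,60]],.032)); 
m=np.zeros((480,640),np.uint8); h=cv2.cvtColor(c["color"],cv2.COLOR_RGB2HSV); s=(h[...,1]<80)&(h[...,2]>140)
P=cloud(c)*1e3; s&=abs(P[...,2]-42)<4; v,u=np.nonzero(s[:70,200:440]); W=pz(c,np.c_[u+200,v],.042)[:,:2]*1e3; r=cv2.minAreaRect(W.astype(np.float32)); print(r,w2n(*r[0]))
crop("w8",210,0,440,90,3.4,"c10")
```

```text
pins [[95.5, 0.1], [73.3, -22.5], [-73.1, -23.5]]
((533.9277954101562, -4.0362548828125), (38.021968841552734, 179.55857849121094), 81.11395263671875) [-1.10073345  0.08700602]
```

View pics/c10.png

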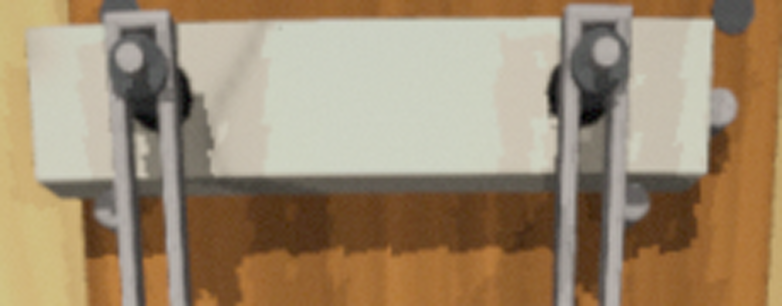

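The billet touches the end pin (720,107) and both side pins, and both pads are down on it. Its centre measures within about 1.5 mm of home and within 0.5° of square, so I'll hand in.

```bash
python3 -c "
from bench import ctrl
print(ctrl.hand_in())"
```

```text
the job is handed in; nothing more can be done
None
```

The job is handed in, with no verdict returned: the billet lies flat against all three pins, about 1 mm from home by the camera, and both clamps are locked on their stops with their pads on it, though I could not measure the pad force directly.

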